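# Fit and clamp the stop rod of a slide-positioning stand

### The arm

A 7-joint arm with a two-finger parallel gripper is mounted at the origin on the work surface. World frame = base frame: x ahead of the robot, y to its left, z up, the work surface at z = 0. Lengths are in m, angles in rad, forces in N, time in s.
With the tool pointing down it reaches from about 0.4 to 0.85 m from the base axis. Payload 4.5 kg.
Tool frame: the origin (TCP) lies midway between the tips of the shut fingers; the grasp point (between the pads) lies 19 mm behind it; z points along the fingers, y is the line along which they close (so a half turn about z gives the same grasp; the last joint's range is limited). The gripper opens to 88 mm and grips with 3 to 60 N. Pads are 18 mm wide; open, the fingers measure 123 mm over their backs; the gripper's body (75 mm by 187 mm) begins 45 mm behind the grasp point.
Start: joints at [-1.293, 0.689, -0.195, 1.565, 0.157, 0.902, -0.215], TCP at [0.151, 0.607, 0.239] pointing down, gripper open.
Joint ranges: [-3.01, 3.01], [-0.46, 2.08], [-1.47, 1.51], [0.13, 2.56], [-1, 4.14], [0.04, 2.09], [-2.66, 2.66]. Speed limits (rad/s): [2.57, 2.57, 3.14, 3.14, 3.14, 3.14, 3.14].

### API

Orientations are given as a unit quaternion [x, y, z, w].
In Python, from plant import r gives the robot as it stands.
- The arm moves only by the tool move_arm, never from a script. Its argument "targets" is a list that holds one entry, the list of rows, each a list of 7 numbers: the opening, from 0 (shut) to 1 (fully open), then the shift along the tool's x, y, z in mm, then the turn, a rotation vector about the tool's x, y, z in degrees. In form: [[[claw, dx, dy, dz, ax, ay, az], ...]]. A call has 1 to 10 rows; each row is the pose to reach, as a shift and turn from the pose commanded when the call began, along the tool's axes at that moment; what a row does not reach only later rows make up. A row lasts 1/8 s, in which the tool goes at most 62.5 mm and 10.7 degrees, less where a joint would pass 70% of its speed; a pose out of reach is approached as far as the arm can. A call with a gripper value outside its range is refused whole. The fingers move at their own pace and stop on an object; "newtons" is the grip in N (left out, the last holds). Time passes only in rows, so rows that repeat a pose let the fingers close. It gives the time, the measured TCP pose, the force, the opening and the grip force at its end, in the units of the state.
- r.get_state(): the state, without advancing time (a new reading comes with each control period).
- r.snapshot(name): name is "scene" or "top"; returns the picture (400x640x3 uint8, red, green, blue); there is no depth.
- r.camera_info(name): a dict with "fx", "fy", "cx", "cy" (pixels), "k1" (the pictures are not rectified: a ray, as slopes to the right and down, at radius r is drawn at 1 + k1 r^2 times it, then the intrinsics apply), "R" (3x3) and "t" (3): a world point X has camera coordinates R X + t. Camera axes: x right, y down, z forward; pixel columns grow to the right and rows downward; lengths in m; the calibration is good to about 2 mm. A picture is of the moment at which its call begins. camera_info takes no time and is no camera call.
- r.finish_job(): hands the job in; it is judged then, once.
The state is a dict: "clock": time; "q": joint angles; "qd": joint speeds; "joint_torque": joint torques, N m; "tool_pos": TCP position; "eef_rot": TCP orientation; "contact_force": force on the tool from outside, world axes, zero at the start; "moment": the same for the moment, N m; "opening": opening from 0.0 (shut) to 1.0 (fully open); "finger_force": force on a finger pad.
Only numpy, scipy, OpenCV 4.12 (cv2) and the standard library are available. Lean on these libraries where they do the work, as an engineer would, in place of code of your own. Each camera call takes 0.05 s, during which the arm holds its last target. There are 200 camera calls.

### The job

Fit the stop rod to the slide stand: take it out of its blue dock, put its plain end through the hole of the clamp block and push it in until the brass collar sits against the block. Then tighten the red knob on top (clockwise from above) firmly so that the rod is locked there, and leave the other things on the bench where they are.

Things in the scene. Friction and masses are not known exactly. Their poses are not given: they have to be found in the camera images.
- rod: Stop rod, 223 mm long, 0.12 kg, level in the dock. Origin on its axis at the front face of the brass collar; its -y axis points to the plain tip (it may roll about that axis). Steel shaft 10 mm thick, 165 mm from collar to tip; brass collar 24 mm across, 8 mm long (y 0 to 8 mm); black tail 14 mm thick, 50 mm long (y 8 to 58 mm). Centre of mass 55 mm before the collar.
- rod_tip (a point): Point on the rod's axis at the tip of the steel shaft (3 mm bevel).
- rod_shaft (a point): Point on the shaft's axis 55 mm from the collar's front face, 110 mm from the tip: the place to take the rod from above out of the dock.
- rod_tail (a point): Point on the axis in the black tail, 36 mm behind the collar's front face.
- dock: Blue and grey rod dock, fixed to the bench; the rod lies in it along y, tip to -y, axis 45 mm above the bench. Origin on the bench, 2 mm before the sleeve; the collar starts just before it. The rod's tail is hidden in a roofed sleeve, so the rod must first be drawn straight out by 60 mm along the dock's -y axis. Grey foot 60 mm wide, 10 mm thick, y -170 to +65 mm.
- dock_sleeve (a point): Centre of the open front of the blue sleeve, on the rod's axis. The sleeve is 50 mm wide, 58 mm long towards +y, its roof 61 mm above the bench; channel 18 mm wide, 37.5 to 54 mm up.
- dock_rest (a point): Bottom of the notch in the blue rest under the shaft's front end, 153 mm before the dock's origin: notch 16 mm wide, open above, 40 mm above the bench, cheeks up to 54 mm, 8 mm thick.
- bracket: Slide stand with its clamp block, fixed to the bench. Origin on the bench below the middle of the aluminium clamp block (44 mm wide in x, 50 mm long in y, 56 to 84 mm up, on a grey pedestal). A round 14 mm hole runs through the block along y, axis 70 mm above the bench; the rod enters at the +y face, moving to -y. Black foot 100 mm wide, 10 mm thick, y -212 to +38 mm.
- carriage (a point): Near face, at the rod's height, of the grey slide carriage (70 mm high) beyond the clamp block; the rod's tip stops 17 mm short of it when the rod is home.
- bracket_mouth (a point): Centre of the hole in the +y face of the clamp block (3 mm bevel), axes as the bracket's: +y points out of the hole, against the way the rod goes in.
- knob_grip (a point): Point on the vertical axis of the red clamp knob, 109.5 mm above the bench, the height to grip it. Its y axis lies along the knob's bar (40 mm long, 14 mm thick, 26 mm high, top at 114.5 mm, on a disc 36 mm across whose top is at 88.5 mm). Close the fingers across the bar.
- clamp_knob (a joint): Angle of the red knob, 0 fully loose, growing clockwise seen from above, stop at 1.5. At 0 the bar stands 0.7 rad anticlockwise from the bracket's y axis. Below 0.3 the hole is free; the brass foot meets the rod at about 1.25 and locks it from about 1.35 to the stop. It turns stiffly (0.15 N m).
- clamp_foot: Brass pressing foot, 10 mm thick, hidden in the clamp block under the knob; the knob drives it down onto the rod (4 mm per rad). Its origin is the middle of its lower face.
- bottle0: Sample jar with a blue cap, 42 mm across, 85 mm high, to be left alone; origin under its centre.
- bottle1: Like bottle0.
- bottle2: Like bottle0.
- phone: Black telephone lying flat, 75 x 150 x 9 mm, to be left alone.
- mouse: Black computer mouse, 105 x 60 x 35 mm, to be left alone.
- notes: Pink pad of notes, 76 x 76 x 12 mm, to be left alone.
- slide_box: White slide box with a red lid, 87 x 122 x 36 mm, to be left alone.

How it is judged:
On the way:
1. the rod is through the block with its collar within 5 mm of it, the knob still loose (below 0.8 rad) (y of rod in the frame of bracket_mouth below 0.005 m and y of rod_tip in the frame of bracket_mouth below -0.15 m and distance between rod and bracket_mouth below 0.01 m and value of joint clamp_knob below 0.8 rad), for 0.2 s.
At the end, for the whole second after the job is handed in: The rod is at rest through the block, its collar within 5 mm of the block's face (origin within 10 mm of the hole's centre), the knob is turned past 1.15 rad and the foot presses on the rod with more than 3 N (y of rod in the frame of bracket_mouth below 0.005 m and y of rod_tip in the frame of bracket_mouth below -0.15 m and distance between rod and bracket_mouth below 0.01 m and value of joint clamp_knob above 1.15 rad and contact force between clamp_foot and rod above 3 N and linear speed of rod below 0.01 m/s); the robot touches nothing.
It fails at once if a bystander is moved by more than 30 mm (distance of any of bottle0, bottle1, bottle2, phone, mouse, notes, slide_box from where it was at the start of the episode above 0.03 m).
It also fails if it takes over 61 s, if anything falls off the work surface, if the arm or the gripper's body presses on something with over 40 N, if the wrist force passes 120 N, or if a joint passes its speed limit or range.

## Working session

There is one attempt and no reset: what is moved stays moved. The work goes in short steps, Python scripts to look and compute and a tool call to move; the robot and the scene stay as the last step left them, time stands still between calls to the robot, and variables do not carry over. Pictures are saved under pics/ and viewed, at most 10 in all, crops included, and the job is handed in when it is done.

Besides the shell and the picture viewer there is one more tool, called by a JSON object that holds its "method" and its "body". move_arm: Moves the arm, as the interface text tells. Its arguments: {"type":"object","properties":{"targets":{"type":"array","items":{"type":"array","items":{"type":"array","items":{"type":"number"}}}},"newtons":{"type":"number"}},"required":["targets"]}

```bash
ls; mkdir -p pics; python3 - <<'E'
from plant import r
import cv2,numpy as np
s=r.get_state(); print({k:np.round(v,3).tolist() for k,v in s.items()})
for n in ("scene","top"):
    cv2.imwrite(f"pics/{n}0.png",r.snapshot(n)[...,::-1]); 
    c=r.camera_info(n); print(n,{k:np.round(v,4).tolist() for k,v in c.items()})
E
```

```text
pics
{'clock': 0.0, 'q': [-1.293, 0.69, -0.194, 1.566, 0.157, 0.902, -0.215], 'qd': [0.001, 0.001, 0.001, 0.002, 0.001, -0.001, 0.002], 'joint_torque': [0.0, -52.756, -1.267, -15.343, -0.053, 0.007, 0.0], 'tool_pos': [0.151, 0.606, 0.238], 'eef_rot': [0.122, 0.993, -0.001, -0.0], 'contact_force': [-1.271, 0.205, -0.064], 'moment': [0.015, 0.003, -0.015], 'finger_force': 0.0, 'opening': 0.999}
scene {'fx': 483.901, 'fy': 483.901, 'cx': 320.6033, 'cy': 199.7068, 'k1': -0.1125, 'R': [[-0.4069, 0.9134, 0.0126], [0.7013, 0.3212, -0.6364], [-0.5853, -0.2501, -0.7712]], 't': [0.1909, -0.3408, 1.665]}
top {'fx': 411.9504, 'fy': 411.9504, 'cx': 318.5019, 'cy': 204.0332, 'k1': -0.0885, 'R': [[-0.0222, -0.9991, 0.0355], [-0.9896, 0.0169, -0.1427], [0.142, -0.0383, -0.9891]], 't': [0.0116, 0.5798, 0.991]}
```

View pics/scene0.png

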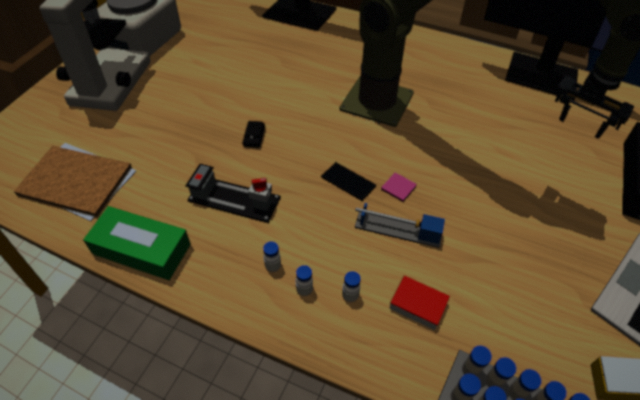

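View pics/top0.png

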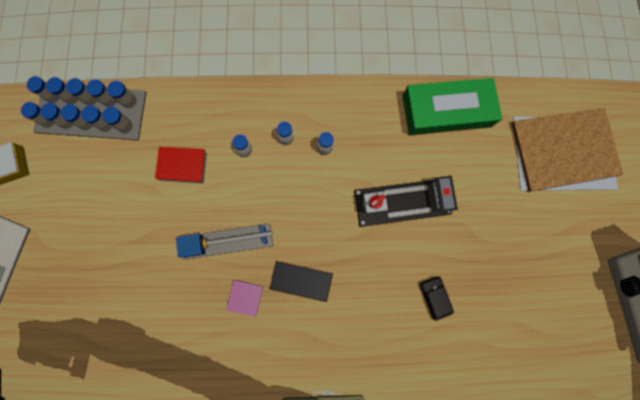

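```bash
python3 - <<'E'
import cv2,numpy as np
t=cv2.imread("pics/top0.png");s=cv2.imread("pics/scene0.png")
def tile(im,x,y,w,h,k=7):
    o=cv2.resize(cv2.convertScaleAbs(im[y:y+h,x:x+w],alpha=1.5),None,fx=k,fy=k,interpolation=cv2.INTER_CUBIC)
    for i in range(0,w,10):
        cv2.line(o,(i*k,0),(i*k,8 if i%50 else 20),(0,255,0),1); cv2.putText(o,str(x+i),(i*k,20),0,.35,(0,255,0),1)
    for j in range(0,h,10):
        cv2.line(o,(0,j*k),(8,j*k),(0,255,0),1); cv2.putText(o,str(y+j),(8,j*k+4),0,.35,(0,255,0),1)
    return o
cv2.imwrite("pics/dock.png",np.vstack([tile(t,170,220,110,42),tile(s,345,200,110,43)]))
cv2.imwrite("pics/brk.png",np.vstack([tile(t,350,170,112,42+16,7)[:, :],])[:,:])
cv2.imwrite("pics/brk2.png",tile(s,180,158,105,70,7))
E
```

```text
(no output)
```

View pics/dock.png

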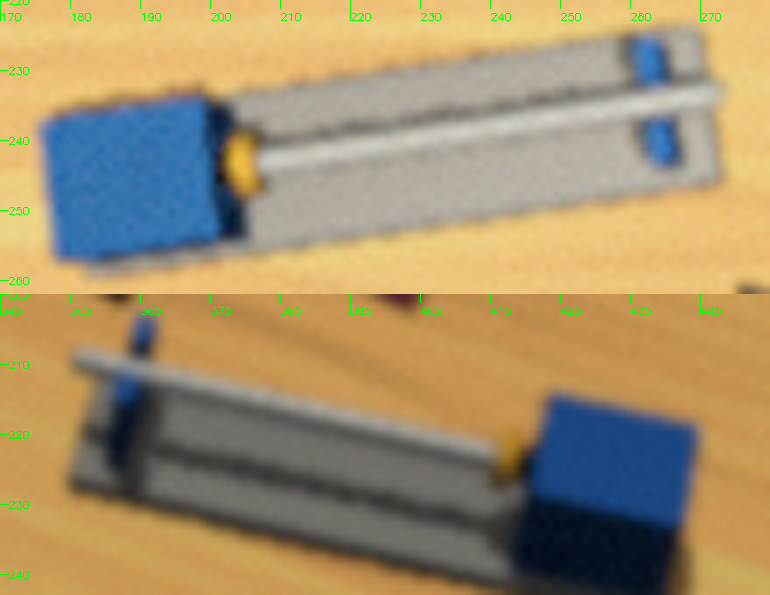

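View pics/brk.png

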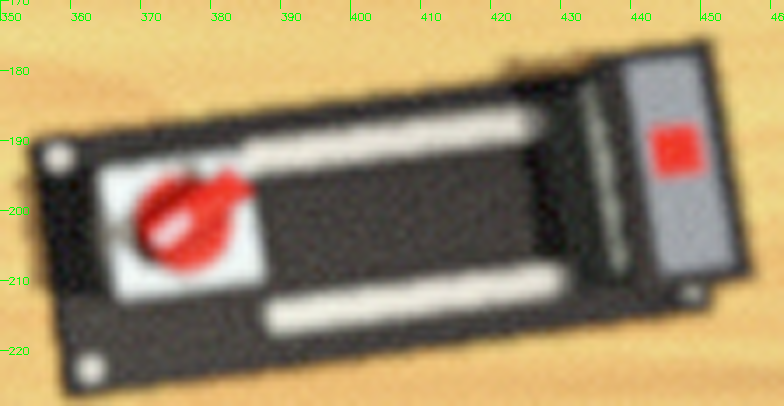

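View pics/brk2.png

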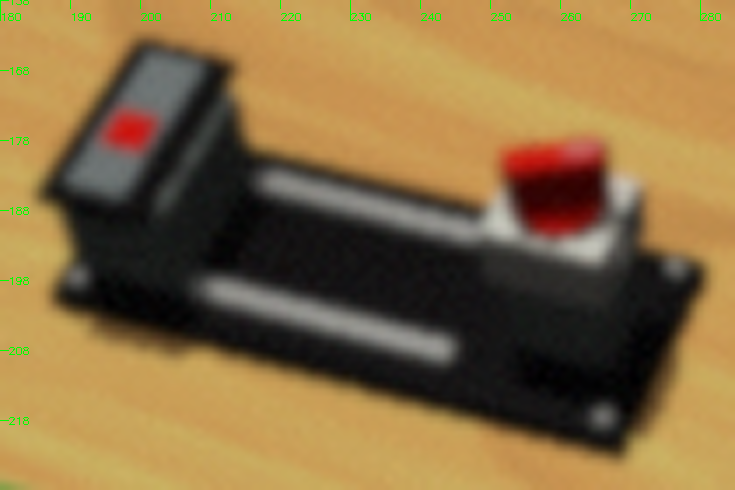

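```bash
cat > h.py <<'E'
from plant import r
import cv2,numpy as np
from scipy.optimize import least_squares
C={n:r.camera_info(n) for n in ("scene","top")}
def proj(n,P):
    c=C[n];K=np.array([[c["fx"],0,c["cx"]],[0,c["fy"],c["cy"]],[0,0,1.]])
    return cv2.projectPoints(np.atleast_2d(P).astype(float),cv2.Rodrigues(np.array(c["R"]))[0],np.array(c["t"],float),K,np.array([c["k1"],0,0,0.]))[0][:,0]
def tri(uv): # uv: {cam:pixel}
    f=lambda P:np.concatenate([proj(n,P)[0]-p for n,p in uv.items()])
    s=least_squares(f,[.6,0,.05]);return s.x,np.round(s.fun,2)
def place(p,L): 
    x,y,a=p;L=np.atleast_2d(L);c,s=np.cos(a),np.sin(a)
    return np.c_[x+c*L[:,0]-s*L[:,1],y+s*L[:,0]+c*L[:,1],L[:,2]]
def fit(obs,p0): # obs: (cam,local,pixel)
    f=lambda p:np.concatenate([(proj(n,place(p,l))[0]-q) for n,l,q in obs])
    s=least_squares(f,p0,loss="soft_l1");return s.x,np.round(f(s.x).reshape(-1,2),1)
E
python3 - <<'E'
from h import *
T=lambda x0,y0,X,Y:np.array([x0+(X-3)/7,y0+(Y-3)/7])
dt=lambda X,Y:T(170,220,X,Y); ds=lambda X,Y:T(345,200,X,Y-294)
bt=lambda X,Y:T(350,170,X,Y); bs=lambda X,Y:T(180,158,X,Y)
for nm,a,b in [("tip",dt(722,92),ds(75,358)),("collar",dt(242,163),ds(510,455)),("sl f+x",dt(200,95),ds(530,503)),("sl f-x",dt(222,238),ds(555,394)),
 ("sl b+x",dt(40,118),ds(680,530)),("sl b-x",dt(58,262),ds(697,428)),
 ("bl +y+x",bt(95,165),bs(608,262)),("bl +y-x",bt(115,302),bs(640,180)),("ft+y-x",bt(68,395),bs(703,270)),("ft+y+x",bt(33,142),bs(622,450))]:
    print(nm,*[np.round(v,4) for v in tri({"top":a,"scene":b})])
o=[("top",(.025,.002,.061),dt(200,95)),("top",(-.025,.002,.061),dt(222,238)),("top",(.025,.06,.061),dt(40,118)),("top",(-.025,.06,.061),dt(58,262)),
("scene",(.025,.002,.061),ds(530,503)),("scene",(-.025,.002,.061),ds(555,394)),("scene",(.025,.06,.061),ds(680,530)),("scene",(-.025,.06,.061),ds(697,428)),
("top",(.03,-.17,.01),dt(695,27)),("top",(-.03,-.17,.01),dt(722,180)),("scene",(.03,-.17,.01),ds(70,487))]
d,e=fit(o,[.5,.3,0]);print("dock",d.round(4),e.tolist())
# rod in dock frame: tip & collar
t,_=tri({"top":dt(722,92),"scene":ds(75,358)});c,_=tri({"top":dt(242,163),"scene":ds(510,455)})
for P in(t,c): 
    v=P[:2]-d[:2];k,s=np.cos(d[2]),np.sin(d[2]);print("in dock",np.round([k*v[0]+s*v[1],-s*v[0]+k*v[1],P[2]],4))
o=[("top",(.022,.025,.084),bt(95,165)),("top",(-.022,.025,.084),bt(115,302)),("top",(-.022,-.025,.084),bt(265,278)),
("scene",(.022,.025,.084),bs(608,262)),("scene",(-.022,.025,.084),bs(640,180)),("scene",(.022,-.025,.084),bs(487,228)),
("top",(.05,.038,.01),bt(33,142)),("top",(-.05,.038,.01),bt(68,395)),("top",(-.05,-.212,.01),bt(712,308)),
("scene",(-.05,.038,.01),bs(703,270)),("scene",(.05,.038,.01),bs(622,450)),("scene",(.05,-.212,.01),bs(58,295)),
("top",(0,0,.0885),bt(185,222))]
b,e=fit(o,[.6,-.1,0]);print("brk",b.round(4),e.tolist())
k=np.array([proj("top",place(b,(np.sin(-a)*-.0*0-np.sin(a)*q,np.cos(a)*q,.1145)))[0] for a in(.5,.7,.9) for q in(-.02,.02)])
print("bar ends tile",((k-[350,170])*7+3).round().tolist())
E
```

```text
tip [0.5091 0.1167 0.0463] [-0.78  0.29 -0.91 -0.03]
collar [0.4869 0.2845 0.0495] [-0.74  0.26 -0.86  0.06]
sl f+x [0.5104 0.2981 0.056 ] [-0.8   0.28 -0.92  0.07]
sl f-x [0.4602 0.2905 0.0585] [-1.39  0.49 -1.64  0.13]
sl b+x [0.5029 0.3528 0.0605] [-0.83  0.28 -0.94  0.1 ]
sl b-x [0.4531 0.346  0.0591] [-0.89  0.3  -1.04  0.12]
bl +y+x [ 0.5967 -0.1038  0.0899] [-0.95  0.39 -1.1  -0.21]
bl +y-x [ 0.5506 -0.1118  0.0845] [-0.08  0.03 -0.09 -0.02]
ft+y-x [ 0.5252 -0.1038  0.0072] [-0.54  0.22 -0.64 -0.1 ]
ft+y+x [ 0.6197 -0.0928  0.0062] [-1.09  0.44 -1.21 -0.21]
dock [0.4864 0.2913 0.1372] [[-0.7, -0.1], [-1.4, -0.0], [-1.4, 0.3], [-1.6, 0.2], [-1.2, -1.1], [-1.8, -0.2], [-0.4, 0.2], [-0.5, -0.1], [0.1, -1.1], [-0.4, 0.2], [-1.7, -0.9]]
in dock [-0.0014 -0.176   0.0463]
in dock [-0.0004 -0.0068  0.0495]
brk [ 0.5762 -0.1343  0.1211] [[0.0, 1.4], [0.0, -0.3], [-1.1, 0.3], [-1.7, 0.4], [-0.3, 0.3], [-1.9, 0.9], [-1.8, -0.4], [-0.8, 1.3], [0.4, 0.3], [0.2, -1.4], [-0.9, -0.3], [-2.4, 0.3], [-1.0, 0.5]]
bar ends tile [[238.0, 179.0], [145.0, 249.0], [230.0, 170.0], [153.0, 258.0], [220.0, 163.0], [163.0, 265.0]]
```

```bash
cat >> h.py <<'E'
from scipy.spatial.transform import Rotation as R
def delta(P,yaw): # tool-down target with tool y at world yaw (mod pi)
    s=r.get_state();Q=R.from_quat(s["eef_rot"])
    y=np.array([np.cos(yaw),np.sin(yaw),0]); 
    if y@Q.as_matrix()[:,1]<0:y=-y
    z=np.array([0,0,-1.]);T=R.from_matrix(np.c_[np.cross(y,z),y,z])
    print("t",round(s["clock"],2),"at",np.round(s["tool_pos"],4),"mm",np.round(Q.inv().apply(np.array(P)-s["tool_pos"])*1e3,1),"deg",np.round((Q.inv()*T).as_rotvec(degrees=True),1),"F",np.round(s["contact_force"],1),"op",round(s["opening"],3),"q",np.round(s["q"],2))
E
python3 -c "
from h import *
delta((.492,.2485,.14),.1345)"
```

```text
t 0.1 at [0.1508 0.606  0.238 ] mm [-417.4 -264.4   98.5] deg [-0.1  0.1 68.3] F [ 0.3 -0.2 -0.6] op 0.996 q [-1.29  0.69 -0.19  1.57  0.16  0.9  -0.22]
```

{"method": "move_arm", "body": {"targets": [[[1,-52,-33,8,0,0,8.5],[1,-104,-66,16,0,0,17],[1,-156,-99,24,0,0,25.5],[1,-208,-132,36,0,0,34],[1,-261,-165,48,0,0,43],[1,-313,-198,60,0,0,51],[1,-365,-231,72,0,0,60],[1,-417,-264,84,0,0,68.3],[1,-417,-264,98,0,0,68.3],[1,-417,-264,98,0,0,68.3]]]}}

```text
clock: 1.35
tool_pos: [0.4906, 0.2496, 0.1395]
eef_rot: [0.658, 0.753, -0.001, -0.001]
contact_force: [-0.1, 0.5, 0.7]
opening: 1.001
finger_force: 0.0
```

```bash
python3 - <<'E'
from h import *
delta((.492,.2485,.14),.1345)
def crop(n,P,w,h,k):
    u=proj(n,P)[0];x,y=(u-[w/2,h/2]).astype(int);im=r.snapshot(n)[...,::-1]
    o=cv2.resize(cv2.convertScaleAbs(im[y:y+h,x:x+w],alpha=1.6),None,fx=k,fy=k,interpolation=cv2.INTER_CUBIC)
    print(n,x,y);return o,x,y
s=r.get_state();Q=R.from_quat(s["eef_rot"]);P0=np.array(s["tool_pos"])
out=[]
for n in C:
    o,x,y=crop(n,P0-[0,0,.04],114,42 if n=="top" else 43,7)
    for a in((0,0,0),(0,.044,0),(0,-.044,0)):
        u=(proj(n,P0+Q.apply(a))[0]-[x,y])*7+3; cv2.circle(o,tuple(u.astype(int).tolist()),3,(0,255,0),1)
    out.append(o)
cv2.imwrite("pics/hov.png",np.vstack(out))
E
```

```text
t 1.35 at [0.4906 0.2496 0.1395] mm [-1.3  1.3 -0.5] deg [-0.2  0.   0.1] F [-0.1  0.5  0.7] op 1.001 q [-0.59  0.74  0.05  1.89 -0.07  0.52 -0.35]
scene 349 186
top 156 219
```

View pics/hov.png

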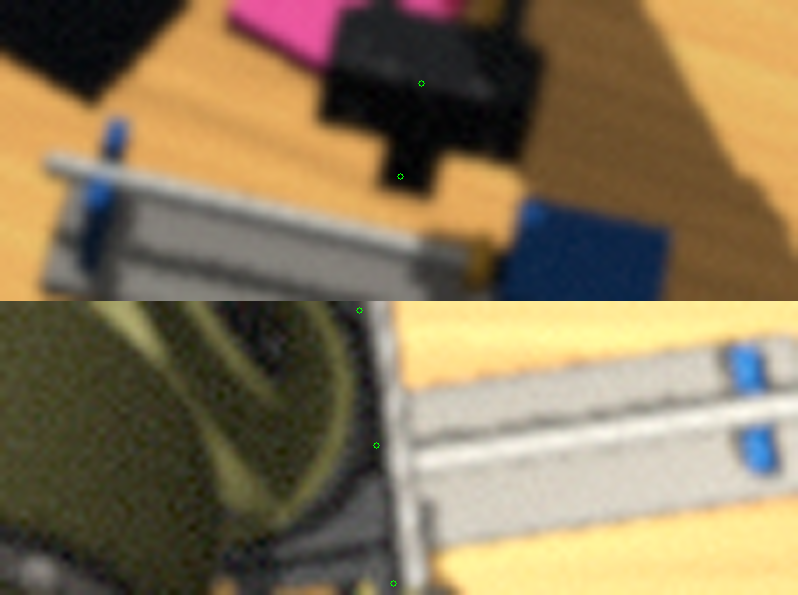

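{"method": "move_arm", "body": {"targets": [[[1,-3,1,35,0,0,0],[1,-3,1,70,0,0,0],[1,-3,1,95,0,0,0],[1,-3,1,108,0,0,0],[1,-3,1,108,0,0,0],[0.05,-3,1,108,0,0,0],[0.05,-3,1,108,0,0,0],[0.05,-3,1,108,0,0,0],[0.05,-3,1,108,0,0,0],[0.05,-3,1,108,0,0,0]]], "newtons": 40}}

```text
clock: 2.7
tool_pos: [0.4933, 0.2469, 0.0328]
eef_rot: [0.658, 0.753, 0.0, 0.0]
contact_force: [0.7, 0.7, -0.0]
opening: 0.456
finger_force: 0.0
```

```bash
python3 -c "
from h import *
delta((.492,.2485,.031),.1345)"
```

```text
t 2.7 at [0.4933 0.2469 0.0328] mm [ 1.8 -1.   1.8] deg [ 0. -0.  0.] F [ 0.7  0.7 -0. ] op 0.456 q [-0.56  0.92  0.03  1.92 -0.08  0.3  -0.34]
```

{"method": "move_arm", "body": {"targets": [[[0,0,0,0,0,0,0],[0,0,0,0,0,0,0],[0,0,0,0,0,0,0],[0,0,0,0,0,0,0],[0,0,0,0,0,0,0],[0,0,0,0,0,0,0]]], "newtons": 40}}

```text
clock: 3.45
tool_pos: [0.4931, 0.2469, 0.0327]
eef_rot: [0.658, 0.753, -0.0, -0.0]
contact_force: [0.0, 0.2, -0.8]
opening: 0.099
finger_force: 40.0
```

{"method": "move_arm", "body": {"targets": [[[0,-5,0,0,0,0,0],[0,-14,0,0,0,0,0],[0,-26,0,0,0,0,0],[0,-40,0,0,0,0,0],[0,-54,0,0,0,0,0],[0,-66,0,0,0,0,0],[0,-70,0,0,0,0,0],[0,-70,0,-12,0,0,0],[0,-70,0,-30,0,0,0],[0,-70,0,-30,0,0,0]]]}}

```text
clock: 4.7
tool_pos: [0.5038, 0.1785, 0.0647]
eef_rot: [0.658, 0.753, 0.002, 0.001]
contact_force: [0.4, 0.1, -1.2]
opening: 0.096
finger_force: 40.0
```

```bash
python3 -c "
from h import *
delta((.5536,.0493,.0577),.121)"
```

```text
t 4.7 at [0.5038 0.1785 0.0647] mm [-134.8   31.9    6.9] deg [ 0.2 -0.1  0.8] F [ 0.4  0.1 -1.2] op 0.096 q [-0.44  0.85  0.01  1.97 -0.04  0.31 -0.26]
```

{"method": "move_arm", "body": {"targets": [[[0,-20,5,0,0,0,0],[0,-55,13,0,0,0,0.3],[0,-90,21,0,0,0,0.8],[0,-120,28,3,0,0,0.8],[0,-135,32,5,0,0,0.8],[0,-135,32,5,0,0,0.8],[0,-135,32,5,0,0,0.8]]]}}

```text
clock: 5.58
tool_pos: [0.552, 0.0501, 0.0577]
eef_rot: [0.662, 0.749, 0.0, -0.001]
contact_force: [-0.5, 0.4, -1.7]
opening: 0.097
finger_force: 40.0
```

```bash
python3 - <<'E'
from h import *
delta((.5536,.0493,.0577),.121)
k=7;out=[]
for n,x,y,w,h in(("top",300,185,114,42),("scene",230,160,114,43)):
    im=r.snapshot(n)[...,::-1]; cv2.imwrite(f"pics/ins_{n}.png",im)
    o=cv2.resize(cv2.convertScaleAbs(im[y:y+h,x:x+w],alpha=1.7),None,fx=k,fy=k,interpolation=cv2.INTER_CUBIC)
    out.append(o)
cv2.imwrite("pics/ins.png",np.vstack(out))
E
```

```text
t 5.58 at [0.552  0.0501 0.0577] mm [-1.   1.5 -0. ] deg [-0.  -0.1  0.1] F [-0.5  0.4 -1.7] op 0.097 q [-0.16  0.88 -0.02  1.91  0.04  0.36 -0.09]
```

View pics/ins.png

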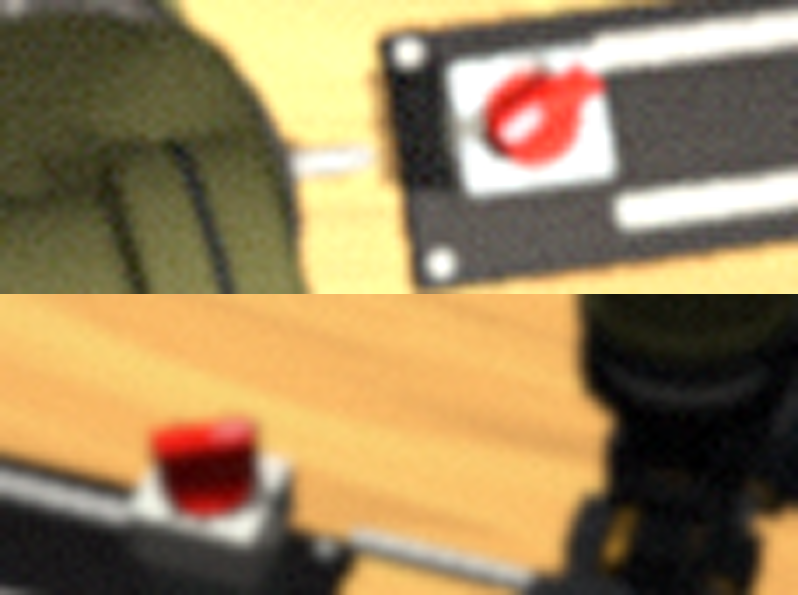

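```bash
python3 - <<'E'
from h import *
T=lambda x0,y0,X,Y:np.array([x0+(X-3)/7,y0+(Y-3)/7])
t=lambda X,Y:T(300,185,X,Y); s=lambda X,Y:T(230,160,X,Y-294)
def at(n,p,z): return least_squares(lambda v:proj(n,[v[0],v[1],z])[0]-p,[.55,0]).x
a=.121;ax=np.array([np.cos(a),np.sin(a)]);ay=np.array([-np.sin(a),np.cos(a)])
for n,c1,c2,tip,base in(("top",t(447,65),t(465,193),t(370,156),t(297,163.5)),("scene",s(258,545),s(290,465),s(352,536),s(520,577))):
    m=(at(n,c1,.084)+at(n,c2,.084))/2; p=at(n,tip,.07);b=at(n,base,.07)
    e=at(n,c1,.084)-at(n,c2,.084);d=b-p
    print(n,"mouth",m.round(4),"tip",p.round(4),"tip-mouth local",((p-m)@ax).round(4),((p-m)@ay).round(4),"face yaw",np.arctan2(e[1],e[0]).round(3),"w",np.linalg.norm(e).round(4),"rod yaw",np.arctan2(-d[0],d[1]).round(3))
print("tip",tri({"top":t(370,156),"scene":s(352,536)}),"corners",tri({"top":t(447,65),"scene":s(258,545)}),tri({"top":t(465,193),"scene":s(290,465)}))
st=r.get_state();print("expected tip",np.array(st["tool_pos"])[:2]-.132*ay)
# long edges: foot edges yaw in first top picture
bt=lambda X,Y:T(350,170,X,Y)
for A,B in((bt(68,395),bt(712,308)),(bt(33,142),bt(600,68))):
    d=at("top",A,.01)-at("top",B,.01);print("foot edge yaw",np.arctan2(-d[0],d[1]).round(4),np.linalg.norm(d))
# expected projections of mouth with fit
E
```

```text
top mouth [ 0.5744 -0.1099] tip [ 0.5674 -0.0815] tip-mouth local -0.0036 0.0291 face yaw 0.101 w 0.0449 rod yaw 0.085
scene mouth [ 0.5728 -0.1067] tip [ 0.5642 -0.0786] tip-mouth local -0.0052 0.029 face yaw 0.189 w 0.0415 rod yaw 0.124
tip (array([ 0.56644974, -0.07955897,  0.07245297]), array([-0.65,  0.26, -0.76, -0.12])) corners (array([ 0.59547022, -0.10483074,  0.08633417]), array([-0.98,  0.4 , -1.14, -0.21])) (array([ 0.55197828, -0.11173293,  0.08316853]), array([-0.22,  0.09, -0.26, -0.05]))
expected tip [ 0.56792214 -0.08098281]
foot edge yaw 0.1123 0.24651298202582947
foot edge yaw 0.1159 0.21880652340244358
```

{"method": "move_arm", "body": {"targets": [[[0,0,3.5,0,0,0,0],[0,-10,3.5,0,0,0,0],[0,-20,3.5,0,0,0,0],[0,-26,3.5,0,0,0,0],[0,-32,3.5,0,0,0,0],[0,-38,3.5,0,0,0,0],[0,-44,3.5,0,0,0,0],[0,-44,3.5,0,0,0,0]]]}}

```text
clock: 6.68
tool_pos: [0.5613, 0.0041, 0.0577]
eef_rot: [0.663, 0.748, -0.0, 0.0]
contact_force: [-0.3, -0.6, -1.6]
opening: 0.099
finger_force: 40.0
```

```bash
python3 - <<'E'
from h import *
delta((.5536,.0493,.0577),.117);print(np.round(r.get_state()["moment"],2))
E
```

```text
t 6.67 at [0.5613 0.0041 0.0577] mm [45.8 -2.2 -0. ] deg [-0.   0.   0.2] F [-0.3 -0.6 -1.6] op 0.099 q [-0.07  0.88 -0.03  1.89  0.07  0.37 -0.03]
[-0.06  0.03 -0.02]
```

{"method": "move_arm", "body": {"targets": [[[0,-8,0,0,0,0,0],[0,-16,0,0,0,0,0],[0,-24,0,0,0,0,0],[0,-32,0,0,0,0,0],[0,-40,0,0,0,0,0],[0,-48,0,0,0,0,0],[0,-56,0,0,0,0,0],[0,-56,0,0,0,0,0]]]}}

```text
clock: 7.68
tool_pos: [0.5681, -0.0519, 0.0577]
eef_rot: [0.664, 0.748, -0.0, 0.0]
contact_force: [-0.2, 0.1, -0.7]
opening: 0.099
finger_force: 40.0
```

```bash
python3 - <<'E'
from h import *
delta((.5536,.0493,.0577),.117);print(np.round(r.get_state()["moment"],2))
E
```

```text
t 7.67 at [ 0.5681 -0.0519  0.0577] mm [ 1.022e+02 -2.300e+00 -1.000e-01] deg [0.  0.  0.1] F [-0.2  0.1 -0.7] op 0.099 q [ 0.04  0.89 -0.05  1.86  0.09  0.4   0.04]
[-0.1  0.1  0. ]
```

{"method": "move_arm", "body": {"targets": [[[0,-8,0,0,0,0,0],[0,-16,0,0,0,0,0],[0,-24,0,0,0,0,0],[0,-32,0,0,0,0,0],[0,-38,0,0,0,0,0],[0,-42,0,0,0,0,0],[0,-42,0,0,0,0,0]]]}}

```text
clock: 8.55
tool_pos: [0.5731, -0.0928, 0.0577]
eef_rot: [0.663, 0.748, 0.0, 0.0]
contact_force: [0.1, 0.5, 0.1]
opening: 0.097
finger_force: 40.0
```

```bash
python3 - <<'E'
from h import *
delta((.5536,.0493,.0577),.117);print(np.round(r.get_state()["moment"],2))
k=7;out=[]
for n,x,y,w,h in(("top",300,185,114,42),("scene",230,160,114,43)):
    im=r.snapshot(n)[...,::-1]
    out.append(cv2.resize(cv2.convertScaleAbs(im[y:y+h,x:x+w],alpha=1.7),None,fx=k,fy=k,interpolation=cv2.INTER_CUBIC))
cv2.imwrite("pics/ins2.png",np.vstack(out))
E
```

```text
t 8.55 at [ 0.5731 -0.0928  0.0577] mm [143.4  -2.3  -0. ] deg [0.  0.  0.2] F [0.1 0.5 0.1] op 0.097 q [ 0.12  0.89 -0.06  1.83  0.11  0.42  0.09]
[-0.03  0.1  -0.04]
```

View pics/ins2.png

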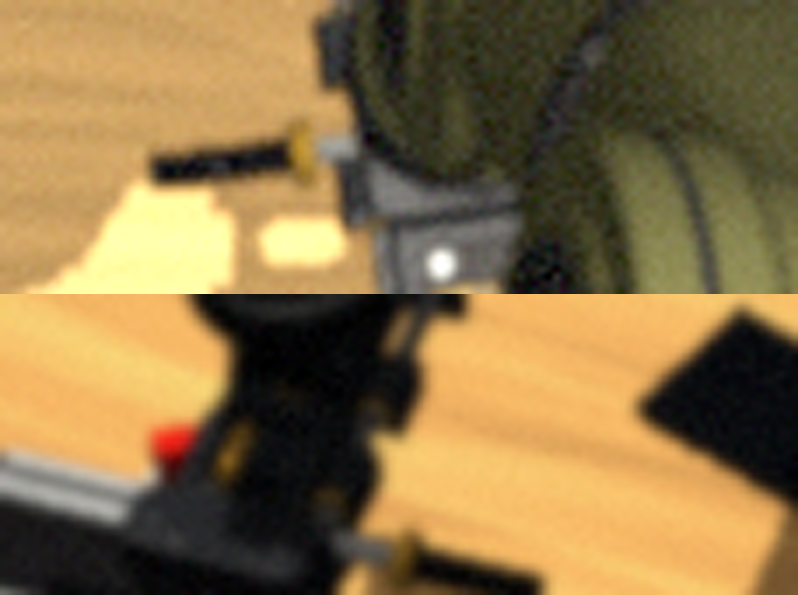

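{"method": "move_arm", "body": {"targets": [[[0.2,0,0,0,0,0,0],[0.6,0,0,0,0,0,0],[0.6,0,0,0,0,0,0],[0.6,0,0,0,0,0,0],[0.6,0,0,0,0,0,0],[0.6,12,0,0,0,0,0],[0.6,32,0,0,0,0,0],[0.6,54,0,0,0,0,0],[0.6,71,0,0,0,0,0],[0.6,71,0,0,0,0,0]]]}}

```text
clock: 9.9
tool_pos: [0.5644, -0.0196, 0.0577]
eef_rot: [0.662, 0.75, 0.0, -0.0]
contact_force: [-0.2, -0.6, 0.4]
opening: 0.602
finger_force: 0.0
```

{"method": "move_arm", "body": {"targets": [[[0,0,0,0,0,0,0],[0,0,0,0,0,0,0],[0,0,0,0,0,0,0],[0,0,0,0,0,0,0],[0,0,0,0,0,0,0],[0,0,0,0,0,0,0],[0,0,0,0,0,0,0]]], "newtons": 30}}

```text
clock: 10.78
tool_pos: [0.5645, -0.0222, 0.0577]
eef_rot: [0.663, 0.748, -0.0, 0.0]
contact_force: [-0.3, -0.0, -0.4]
opening: 0.149
finger_force: 30.0
```

```bash
python3 - <<'E'
from h import *
delta((.5536,.0493,.0577),.117);print(np.round(r.get_state()["moment"],2))
E
```

```text
t 10.78 at [ 0.5645 -0.0222  0.0577] mm [72.3 -2.2 -0. ] deg [-0.   0.   0.2] F [-0.3 -0.  -0.4] op 0.149 q [-0.02  0.88 -0.04  1.88  0.08  0.38  0.  ]
[-0.21  0.13 -0.06]
```

{"method": "move_arm", "body": {"targets": [[[0,-8,0,0,0,0,0],[0,-16,0,0,0,0,0],[0,-24,0,0,0,0,0],[0,-32,0,0,0,0,0],[0,-40,0,0,0,0,0],[0,-44,0,0,0,0,0],[0,-44,0,0,0,0,0]]]}}

```text
clock: 11.65
tool_pos: [0.5685, -0.0527, 0.0581]
eef_rot: [0.66, 0.752, 0.005, -0.006]
contact_force: [-6.4, 23.0, 10.4]
opening: 0.148
finger_force: 30.1
```

{"method": "move_arm", "body": {"targets": [[[0,-2,0,0,0,0,0],[0,-4,0,0,0,0,0],[0,-5,0,0,0,0,0],[0,-6,0,0,0,0,0],[0,-6,0,0,0,0,0]]]}}

```text
clock: 12.28
tool_pos: [0.5688, -0.0546, 0.058]
eef_rot: [0.658, 0.753, 0.006, -0.008]
contact_force: [-6.5, 31.0, 11.3]
opening: 0.147
finger_force: 30.1
```

{"method": "move_arm", "body": {"targets": [[[0,8,0,0,0,0,0],[0,14,0,0,0,0,0],[0,14,0,0,0,0,0]]]}}

```text
clock: 12.65
tool_pos: [0.5688, -0.0545, 0.0585]
eef_rot: [0.662, 0.749, 0.001, -0.001]
contact_force: [-2.4, 7.7, 8.4]
opening: 0.147
finger_force: 30.0
```

```bash
python3 - <<'E'
from h import *
delta((.5536,.0493,.0577),.117);print(np.round(r.get_state()["moment"],2))
k=7;out=[]
for n,x,y,w,h in(("top",330,180,114,42),("scene",200,160,114,43)):
    im=r.snapshot(n)[...,::-1]
    out.append(cv2.resize(cv2.convertScaleAbs(im[y:y+h,x:x+w],alpha=2.2),None,fx=k,fy=k,interpolation=cv2.INTER_CUBIC))
cv2.imwrite("pics/ins3.png",np.vstack(out))
E
```

```text
t 12.65 at [ 0.5688 -0.0545  0.0585] mm [104.9  -2.3   1.2] deg [ 0.  -0.2  0.4] F [-2.4  7.7  8.4] op 0.147 q [ 0.05  0.89 -0.05  1.86  0.1   0.4   0.05]
[ 1.54  0.55 -0.08]
```

View pics/ins3.png

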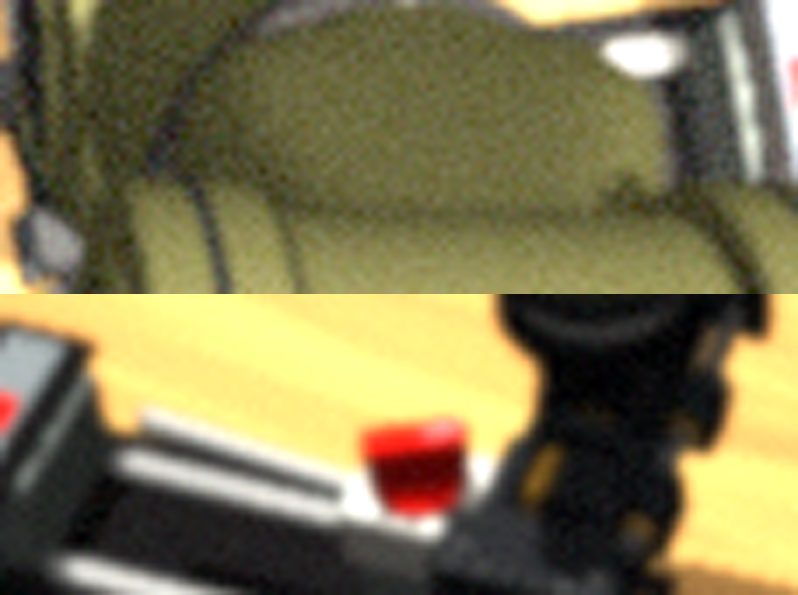

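```bash
python3 - <<'E'
from h import *
b=np.array([.5765,-.1363,.116])
for d in(.13,.14,.15,.165):
  for z in(.07,.078): print(d,z,((proj("scene",place(b,(0,.025-d,z)))[0]+[1.3,0]-[200,160])*7+[3,297]).round())
print("exit",((proj("scene",place(b,(0,-.025,.07)))[0]+[1.3,0]-[200,160])*7+[3,297]).round())
E
```

```text
0.13 0.07 [176. 448.]
0.13 0.078 [174. 435.]
0.14 0.07 [153. 442.]
0.14 0.078 [150. 429.]
0.15 0.07 [130. 437.]
0.15 0.078 [127. 423.]
0.165 0.07 [ 96. 428.]
0.165 0.078 [ 93. 414.]
exit [364. 496.]
```

{"method": "move_arm", "body": {"targets": [[[0,4,0,0,0,0,0],[0,4,0,-2,0,0,0],[0,4,0,-4,0,0,0],[0,4,0,-6,0,0,0],[0,4,0,-6,0,0,0]]]}}

```text
clock: 13.38
tool_pos: [0.5683, -0.0543, 0.0636]
eef_rot: [0.663, 0.748, -0.0, 0.0]
contact_force: [0.2, -0.4, -2.6]
opening: 0.148
finger_force: 30.0
```

```bash
cat > look.py <<'E'
from h import *
import sys
delta((.5536,.0493,.0577),.117);print(np.round(r.get_state()["moment"],2))
im=r.snapshot("scene")[160:235,190:304,::-1]
cv2.imwrite(f"pics/{sys.argv[1]}.png",cv2.resize(cv2.convertScaleAbs(im,alpha=2.2),None,fx=7,fy=7,interpolation=cv2.INTER_CUBIC))
E
python3 look.py r1
```

```text
t 13.38 at [ 0.5683 -0.0543  0.0636] mm [104.6  -2.1   5.9] deg [-0.   0.   0.2] F [ 0.2 -0.4 -2.6] op 0.148 q [ 0.04  0.88 -0.05  1.86  0.1   0.41  0.04]
[0.   0.05 0.04]
```

{"method": "move_arm", "body": {"targets": [[[0,-4,0,0,0,0,0],[0,-8,0,-0.5,0,0,0],[0,-12,0,-1,0,0,0],[0,-14,0,-1,0,0,0],[0,-14,0,-1,0,0,0]]]}}

```text
clock: 14.05
tool_pos: [0.5701, -0.0682, 0.0647]
eef_rot: [0.663, 0.748, -0.0, 0.0]
contact_force: [1.0, -0.5, -2.4]
opening: 0.148
finger_force: 30.0
```

{"method": "move_arm", "body": {"targets": [[[0,-2,0,0,0,0,0],[0,-4,0,0,0,0,0],[0,-6,0,0,0,0,0],[0,-8,0,0,0,0,0],[0,-8,0,0,0,0,0]]]}}

```text
clock: 14.68
tool_pos: [0.5708, -0.0735, 0.0647]
eef_rot: [0.662, 0.749, 0.001, -0.001]
contact_force: [-1.1, 4.9, -1.0]
opening: 0.147
finger_force: 30.0
```

```bash
python3 look.py r2
```

```text
t 14.68 at [ 0.5708 -0.0735  0.0647] mm [124.   -2.1   7.3] deg [-0.  -0.2  0.3] F [-1.1  4.9 -1. ] op 0.147 q [ 0.08  0.88 -0.06  1.84  0.1   0.42  0.07]
[1.09 0.29 0.  ]
```

View pics/r2.png

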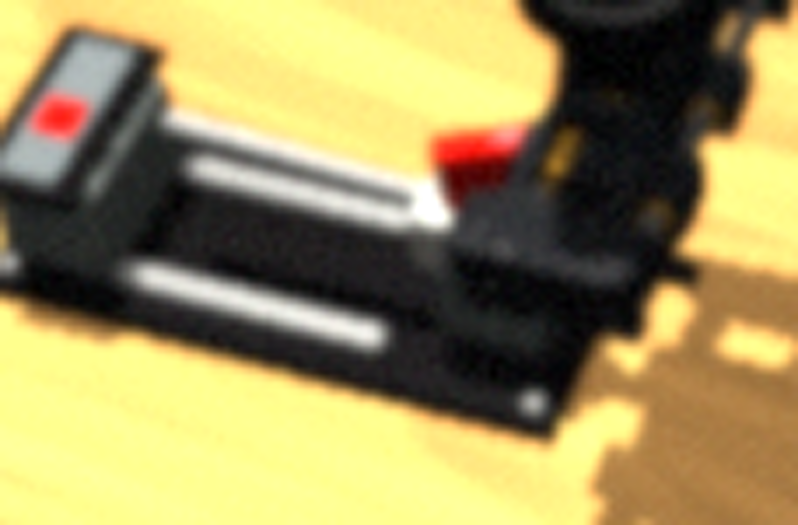

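{"method": "move_arm", "body": {"targets": [[[0,-2,0,0,0,0,0],[0,-4,0,0,0,0,0],[0,-4,0,0,0,0,0],[0,-4,0,0,0,0,0]]]}}

```text
clock: 15.22
tool_pos: [0.5708, -0.0737, 0.0646]
eef_rot: [0.661, 0.75, 0.002, -0.003]
contact_force: [-2.1, 11.9, 0.7]
opening: 0.146
finger_force: 30.0
```

{"method": "move_arm", "body": {"targets": [[[0,0,0,-1,0,0,0],[0,0,0,-2,0,0,0],[0,0,0,-2,0,0,0],[0,0,0,-2,0,0,0]]]}}

```text
clock: 15.72
tool_pos: [0.5707, -0.0743, 0.0663]
eef_rot: [0.662, 0.75, 0.002, -0.003]
contact_force: [-2.9, 9.6, -2.4]
opening: 0.149
finger_force: 30.0
```

```bash
python3 - <<'E'
from h import *
s=r.get_state();print(np.round(s["moment"],2),np.round(s["contact_force"],1))
# numeric: tip in scene, brightness profile along rod line (tile px -> image)
im=cv2.GaussianBlur(r.snapshot("scene"),(0,0),.6).astype(float).sum(2)
b=np.array([.5765,-.1363,.116])
for z in(.07,.074,.078,.082):
    ds=np.arange(.14,.19,.004)
    uv=np.array([proj("scene",place(b,(0,.025-d,z)))[0]+[1.3,0] for d in ds])
    print(z,cv2.remap(im.astype(np.float32),uv[:,0].astype(np.float32)[None],uv[:,1].astype(np.float32)[None],1).astype(int)[0].tolist())
E
```

```text
[ 2.37  0.39 -0.03] [-2.9  9.6 -2.4]
0.07 [267, 269, 265, 255, 249, 240, 192, 124, 76, 95, 118, 91, 56]
0.074 [308, 307, 307, 302, 298, 270, 194, 108, 85, 114, 108, 65, 62]
0.078 [324, 323, 322, 321, 308, 255, 160, 93, 103, 119, 86, 58, 86]
0.082 [319, 318, 317, 315, 292, 219, 121, 96, 117, 104, 65, 67, 129]
```

{"method": "move_arm", "body": {"targets": [[[0,3,0,0,0,0,0],[0,4,0,1,0,0,0],[0.3,4,0,1,0,0,0],[0.6,4,0,1,0,0,0],[0.6,4,0,1,0,0,0],[0.6,4,0,1,0,0,0],[0.6,4,0,-5,0,0,0],[0.6,4,0,-30,0,0,0],[0.6,15,0,-75,0,0,0],[0.6,15,0,-75,0,0,0]]]}}

```text
clock: 17.02
tool_pos: [0.5721, -0.0638, 0.1451]
eef_rot: [0.663, 0.749, 0.002, 0.002]
contact_force: [-1.0, 0.1, -0.9]
opening: 0.597
finger_force: 0.0
```

```bash
python3 - <<'E'
from h import *
delta((.5772,-.136,.16),.816)
def mask(n,f):
    im=cv2.imread(f);im=cv2.resize(im,None,fx=4,fy=4,interpolation=cv2.INTER_CUBIC).astype(int)
    B,G,Rr=im[...,0],im[...,1],im[...,2];return (Rr>1.8*G+8)&(Rr>1.8*B+8)&(Rr>40)
def model(n,p,a,shape):
    m=np.zeros(shape,np.uint8)
    c=lambda L:(proj(n,place(p,L))*4+1.5)
    th=np.linspace(0,2*np.pi,40)
    d=np.c_[.018*np.cos(th),.018*np.sin(th),th*0]
    h=np.array([[x,y,z] for x in(-.007,.007) for y in(-.02,.02) for z in(.0885,.1145)])
    k,s=np.cos(a),np.sin(a);h=np.c_[k*h[:,0]-s*h[:,1],s*h[:,0]+k*h[:,1],h[:,2]]
    for L in(np.r_[d+[0,0,.0845],d+[0,0,.0885]],h): cv2.fillConvexPoly(m,cv2.convexHull(c(L).astype(np.float32)).astype(int),1)
    return m>0
for n,f in(("top","pics/top0.png"),("scene","pics/scene0.png")):
    M=mask(n,f);res=[]
    u=(proj(n,(.5765,-.1345,.1))[0]*4).astype(int)
    W=np.zeros_like(M);W[u[1]-60:u[1]+60,u[0]-60:u[0]+60]=1;M=M&W;print(n,M.sum())
    for a in np.arange(.1,1.0,.05):
        best=max(((lambda m:((m&M).sum()/(m|M).sum()))(model(n,[.5765+dx,-.1345+dy,.116],a,M.shape)),dx,dy) for dx in np.arange(-.004,.0061,.002) for dy in np.arange(-.006,.0061,.002))
        res.append((round(a,2),np.round(best,3).tolist()))
    print(*sorted(res,key=lambda v:-v[1][0])[:5],sep="\n")
E
```

```text
t 17.02 at [ 0.5721 -0.0638  0.1451] mm [-72.3  -3.7 -14.9] deg [  0.4   0.2 -39.7] F [-1.   0.1 -0.9] op 0.597 q [ 0.07  0.75 -0.07  1.81  0.09  0.58  0.07]
top 2082
(np.float64(0.6), [0.624, 0.0, -0.004])
(np.float64(0.5), [0.623, 0.0, -0.004])
(np.float64(0.55), [0.622, 0.0, -0.004])
(np.float64(0.45), [0.621, 0.0, -0.004])
(np.float64(0.65), [0.621, 0.0, -0.004])
scene 1829
(np.float64(0.5), [0.557, 0.0, 0.0])
(np.float64(0.55), [0.557, -0.002, 0.0])
(np.float64(0.45), [0.554, 0.0, 0.002])
(np.float64(0.4), [0.552, -0.002, 0.0])
(np.float64(0.2), [0.551, -0.004, 0.0])
```

{"method": "move_arm", "body": {"targets": [[[0.6,-20,-1,0,0,0,-10],[0.6,-45,-2,0,0,0,-20],[0.6,-73,-4,0,0,0,-31],[0.6,-73,-4,0,0,0,-31],[0.6,-73,-4,20,0,0,-31],[0.6,-73,-4,38,0,0,-31],[0.6,-73,-4,52,0,0,-31],[0.6,-73,-4,52,0,0,-31]]], "newtons": 40}}

```text
clock: 18.02
tool_pos: [0.5737, -0.137, 0.0883]
eef_rot: [0.439, 0.899, -0.0, -0.001]
contact_force: [-0.6, 0.6, 0.1]
opening: 0.604
finger_force: 0.0
```

```bash
python3 - <<'E'
from h import *
delta((.577,-.137,.093),.666)
im=r.snapshot("scene").astype(np.float32).sum(2)
b=np.array([.5765,-.1363,.116])
for z in(.066,.07,.074,.078):
    ds=np.arange(.14,.19,.004)
    uv=np.array([proj("scene",place(b,(0,.025-d,z)))[0]+[1.3,0] for d in ds])
    print(z,cv2.remap(im.astype(np.float32),uv[:,0].astype(np.float32)[None],uv[:,1].astype(np.float32)[None],1).astype(int)[0].tolist())
E
```

```text
t 18.02 at [ 0.5737 -0.137   0.0883] mm [-2.1  2.6 -4.7] deg [-0.1 -0.1 -0.2] F [-0.6  0.6  0.1] op 0.604 q [ 0.28  0.86 -0.21  1.78  0.31  0.53  0.53]
0.066 [248, 251, 246, 237, 236, 210, 150, 81, 55, 69, 116, 117, 68]
0.07 [291, 294, 294, 291, 285, 238, 142, 72, 51, 96, 123, 90, 44]
0.074 [316, 316, 315, 318, 299, 218, 115, 61, 72, 116, 113, 57, 50]
0.078 [313, 314, 314, 314, 283, 194, 95, 64, 99, 125, 84, 47, 76]
```

{"method": "move_arm", "body": {"targets": [[[0.6,-2,2.5,-5,0,0,0],[0.3,-2,2.5,-5,0,0,0],[0,-2,2.5,-5,0,0,0],[0,-2,2.5,-5,0,0,0],[0,-2,2.5,-5,0,0,0],[0,-2,2.5,-5,0,0,0],[0,-2,2.5,-5,0,0,0],[0,-2,2.5,-5,0,0,0]]], "newtons": 50}}

```text
clock: 19.08
tool_pos: [0.5787, -0.137, 0.0948]
eef_rot: [0.439, 0.899, 0.001, 0.001]
contact_force: [3.4, 3.0, -1.8]
opening: 0.158
finger_force: 50.0
```

```bash
python3 - <<'E'
from h import *
delta((.577,-.137,.093),.666);print(np.round(r.get_state()["moment"],2))
E
```

```text
t 19.07 at [ 0.5787 -0.137   0.0948] mm [ 1.  -1.3  1.8] deg [ 0.1  0.  -0.2] F [ 3.4  3.  -1.8] op 0.158 q [ 0.28  0.85 -0.21  1.77  0.31  0.55  0.53]
[ 0.38 -0.67  0.07]
```

{"method": "move_arm", "body": {"targets": [[[0,0,1,0,0,0,6],[0,0,1,0,0,0,14],[0,0,1,0,0,0,22],[0,0,1,0,0,0,30],[0,0,1,0,0,0,38],[0,0,1,0,0,0,46],[0,0,1,0,0,0,54],[0,0,1,0,0,0,60],[0,0,1,0,0,0,64],[0,0,1,0,0,0,64]]], "newtons": 60}}

```text
clock: 20.32
tool_pos: [0.5765, -0.1372, 0.0947]
eef_rot: [0.848, 0.529, -0.002, -0.001]
contact_force: [-3.4, 1.0, 3.9]
opening: 0.155
finger_force: 60.0
```

```bash
python3 - <<'E'
from h import *
delta((.577,-.137,.093),.116);print(np.round(r.get_state()["moment"],2))
E
```

```text
t 20.32 at [ 0.5765 -0.1372  0.0947] mm [0.3 0.3 1.7] deg [ -0.2   0.  -32.7] F [-3.4  1.   3.9] op 0.155 q [ 0.12  0.85  0.07  1.78 -0.11  0.52 -0.2 ]
[ 0.21  0.77 -0.08]
```

{"method": "move_arm", "body": {"targets": [[[0,0,0,0,0,0,4],[0,0,0,0,0,0,8],[0,0,0,0,0,0,12],[0,0,0,0,0,0,12]]]}}

```text
clock: 20.82
tool_pos: [0.5762, -0.137, 0.0947]
eef_rot: [0.899, 0.438, -0.002, -0.001]
contact_force: [-3.7, 1.5, 5.4]
opening: 0.156
finger_force: 60.0
```

```bash
python3 - <<'E'
from h import *
delta((.577,-.137,.093),.116);print(np.round(r.get_state()["moment"],2))
E
```

```text
t 20.82 at [ 0.5762 -0.137   0.0947] mm [0.5 0.7 1.7] deg [ -0.3   0.  -44.7] F [-3.7  1.5  5.4] op 0.156 q [ 0.09  0.85  0.12  1.78 -0.19  0.52 -0.34]
[0.25 1.   0.03]
```

{"method": "move_arm", "body": {"targets": [[[0,0,0,0,0,0,4],[0,0,0,0,0,0,8],[0,0,0,0,0,0,8]]]}}

```text
clock: 21.2
tool_pos: [0.5759, -0.1373, 0.0947]
eef_rot: [0.926, 0.377, -0.003, -0.001]
contact_force: [-4.1, 0.1, 6.5]
opening: 0.159
finger_force: 63.6
```

```bash
python3 - <<'E'
from h import *
delta((.577,-.137,.093),.116);s=r.get_state();print(np.round(s["moment"],2),np.round(s["joint_torque"],2))
E
```

```text
t 21.2 at [ 0.5759 -0.1373  0.0947] mm [1.  0.6 1.7] deg [ -0.3   0.1 -52.4] F [-4.1  0.1  6.5] op 0.159 q [ 0.07  0.85  0.16  1.78 -0.24  0.53 -0.42]
[0.01 1.13 1.31] [  0.68 -51.18   3.94 -11.43  -1.46  -1.44  -1.42]
```

{"method": "move_arm", "body": {"targets": [[[0,0,0,0,0,0,-5],[0,0,0,0,0,0,-5],[0.3,0,0,0,0,0,-5],[0.6,0,0,0,0,0,-5],[0.6,0,0,0,0,0,-5],[0.6,0,0,0,0,0,-5],[0.6,0,0,-10,0,0,-5],[0.6,0,0,-40,0,0,-5],[0.6,0,0,-90,0,0,-5],[0.6,0,0,-90,0,0,-5]]]}}

```text
clock: 22.45
tool_pos: [0.5813, -0.1381, 0.189]
eef_rot: [0.91, 0.414, 0.004, 0.003]
contact_force: [-0.1, 0.6, 0.4]
opening: 0.601
finger_force: 0.0
```

{"method": "move_arm", "body": {"targets": [[[0.6,0,0,-50,0,0,0],[0.6,0,0,-100,0,0,0],[0.6,0,0,-100,0,0,0]]]}}

```text
clock: 22.82
tool_pos: [0.5806, -0.1379, 0.2882]
eef_rot: [0.91, 0.414, 0.003, 0.002]
contact_force: [0.3, 0.3, -0.0]
opening: 0.602
finger_force: 0.0
```

```bash
python3 - <<'E'
from h import *
delta((.577,-.137,.093),.116)
im=r.snapshot("scene").astype(np.float32).sum(2)
b=np.array([.5765,-.1363,.116]);ds=np.arange(.14,.19,.004)
for z in(.066,.07,.074,.078):
    uv=np.array([proj("scene",place(b,(0,.025-d,z)))[0]+[1.3,0] for d in ds]).astype(np.float32)
    print(z,cv2.remap(im,uv[:,0][None],uv[:,1][None],1).astype(int)[0].tolist())
# collar (brass) and gap to block face in the scene view
I=r.snapshot("scene").astype(int)
for y in np.arange(-.005,.04,.003):
    u=proj("scene",place(b,(0,.025+y,.078)))[0]+[1.3,0];print(round(y,3),I[int(round(u[1])),int(round(u[0]))].tolist(),end=" ")
# red knob bar orientation: principal axis of bright red in top view
t=r.snapshot("top").astype(int);u=proj("top",(.5765,-.137,.11))[0].astype(int);w=t[u[1]-14:u[1]+15,u[0]-14:u[0]+15]
print("\nred px top",((w[...,0]>1.8*w[...,1])&(w[...,0]>60)).sum())
E
```

```text
t 22.82 at [ 0.5806 -0.1379  0.2882] mm [ -2.5  -4.6 195.2] deg [  0.5  -0.  -47.7] F [ 0.3  0.3 -0. ] op 0.602 q [ 0.03  0.6   0.22  1.61 -0.15  0.94 -0.42]
0.066 [251, 258, 251, 241, 241, 230, 181, 102, 56, 68, 112, 118, 67]
0.07 [299, 300, 302, 298, 297, 271, 181, 90, 53, 93, 122, 91, 45]
0.074 [325, 319, 318, 323, 314, 252, 145, 69, 68, 120, 112, 56, 49]
0.078 [318, 316, 317, 319, 296, 217, 112, 64, 99, 126, 85, 46, 80]
-0.005 [122, 119, 112] -0.002 [102, 89, 68] 0.001 [116, 91, 42] 0.004 [121, 94, 32] 0.007 [101, 76, 24] 0.01 [59, 44, 18] 0.013 [59, 43, 22] 0.016 [76, 56, 32] 0.019 [91, 67, 37] 0.022 [66, 49, 30] 0.025 [76, 56, 32] 0.028 [84, 62, 36] 0.031 [93, 69, 39] 0.034 [66, 50, 30] 0.037 [79, 60, 35] 
red px top 0
```

```bash
python3 - <<'E'
from h import *
I=cv2.resize(r.snapshot("scene"),None,fx=4,fy=4,interpolation=cv2.INTER_CUBIC).astype(int)
M=(I[...,0]>1.6*I[...,1]+8)&(I[...,0]>1.6*I[...,2]+8)
u=(proj("scene",(.5765,-.1345,.1))[0]*4).astype(int);W=np.zeros_like(M);W[u[1]-60:u[1]+60,u[0]-60:u[0]+60]=1;M&=W
out=[]
for a in np.arange(-1.1,1.2,.1):
    h=np.array([[x,y,z] for x in(-.007,.007) for y in(-.02,.02) for z in(.0885,.1145)]);k,s=np.cos(a),np.sin(a)
    h=np.c_[k*h[:,0]-s*h[:,1],s*h[:,0]+k*h[:,1],h[:,2]];th=np.linspace(0,6.28,40);d=np.c_[.018*np.cos(th),.018*np.sin(th),th*0+.0865]
    best=0
    for dx in(-4,-2,0,2,4,6,8):
        for dy in(-6,-3,0,3):
            m=np.zeros(M.shape,np.uint8)
            for L in(h,d): cv2.fillConvexPoly(m,cv2.convexHull((proj("scene",place([.5765,-.1363,.116],L))*4+1.5+[dx,dy]).astype(np.float32)).astype(int),1)
            best=max(best,((m>0)&M).sum()/((m>0)|M).sum())
    out.append((round(a,1),round(best,3)))
print(M.sum(),[(float(a),float(b)) for a,b in out])
E
```

```text
2249 [(-1.1, 0.815), (-1.0, 0.843), (-0.9, 0.852), (-0.8, 0.843), (-0.7, 0.823), (-0.6, 0.802), (-0.5, 0.76), (-0.4, 0.72), (-0.3, 0.685), (-0.2, 0.657), (-0.1, 0.647), (0.0, 0.624), (0.1, 0.611), (0.2, 0.608), (0.3, 0.603), (0.4, 0.602), (0.5, 0.6), (0.6, 0.594), (0.7, 0.582), (0.8, 0.58), (0.9, 0.585), (1.0, 0.588), (1.1, 0.597)]
```

The fit puts the bar near -0.85 rad, which matches the knob sitting at its 1.5 stop (0.7 - 1.5 = -0.8). I'm handing the job in.

```bash
python3 -c "
from plant import r
print(r.finish_job())"
```

```text
the job is handed in; nothing more can be done
None
```

The rod is through the clamp block with its collar against the block's face (within about 2 mm by camera), the knob is tightened to its stop, and I handed the job in at about 23 s; no verdict was returned.

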